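# Flip through the sample tiles to the arched one

## Task

Flip through the sample tiles in the wooden rack until the tall round-topped one is uncovered: with the fingertips, push the top of each square tile standing in front of it over towards the rack's front, so that it leans on the dowel before it. Take them one at a time from the front, so that no tile knocks against another, pick nothing up, and leave the round-topped tile, any tile behind it and the other things around as they are.

Things in the scene. Friction and masses are not known exactly. Their poses are not given: they have to be found in the camera images.
- rack: fixed light-wood sample rack, 312 mm long (x), 196 mm wide (y); origin: middle of its underside, z up, front (where the glazed faces look) to its own -x, roughly towards the robot. Two side cheeks, 14 mm thick, 122 mm high, carry five cross dowels; four grooves run across its base board. One tile per groove, leaning about 15 degrees on the dowel behind, or, tipped past upright, on the one in front
- front_dowel (a point): middle of the axis of the rack's front dowel, 105 mm above the table. The five dowels, 12 mm thick (tops at 111 mm), follow every 70 mm along the rack's x: at -140, -70, 0, 70, 140 mm from the rack's origin
- front_groove (a point): middle of the floor of the rack's front groove, 12 mm above the table. The grooves, 16 mm wide, 10 mm deep, lie half-way between the dowels: at x = -105, -35, 35, 105 mm in the rack. Tiles in neighbouring grooves that lean the same way leave 60 mm free between them; if they leaned towards each other their tops would meet
- tile_a: square sample tile, 150 x 150 x 9 mm, about 0.4 kg, one of three alike, glazed white and painted in front, terracotta behind; leans back about 15 degrees in its groove, top edge about 158 mm above the table and 40 mm behind the groove. Origin: middle of its lower edge; z up the tile (top edge at 150 mm), y along the lower edge, x out of the terracotta back
- tile_b: square sample tile, 150 x 150 x 9 mm, about 0.4 kg, one of three alike, glazed white and painted in front, terracotta behind; leans back about 15 degrees in its groove, top edge about 158 mm above the table and 40 mm behind the groove. Origin: middle of its lower edge; z up the tile (top edge at 150 mm), y along the lower edge, x out of the terracotta back
- tile_c: square sample tile, 150 x 150 x 9 mm, about 0.4 kg, one of three alike, glazed white and painted in front, terracotta behind; leans back about 15 degrees in its groove, top edge about 158 mm above the table and 40 mm behind the groove. Origin: middle of its lower edge; z up the tile (top edge at 150 mm), y along the lower edge, x out of the terracotta back
- arched: the tall round-topped sample tile: 150 mm wide, 180 mm high at the crest (sides straight to 105 mm, then a half circle), 9 mm thick, about 0.4 kg, leaning back like the square ones; in any groove but the front one. Origin: middle of its lower edge; z up the tile, y along the lower edge, x out of the terracotta back
- jar_a: white paint jar with a blue lid, 60 mm in diameter, 85 mm tall, standing close beside the rack's left cheek; loose, a bystander. Origin: centre of its underside
- jar_b: white paint jar with a blue lid, 60 mm in diameter, 85 mm tall, standing close beside the rack's right cheek; loose, a bystander. Origin: centre of its underside
- jar_c: white paint jar with a blue lid, 60 mm in diameter, 85 mm tall; loose, a bystander. Origin: centre of its underside
- brush_pot: white pot, 76 mm in diameter, 95 mm tall, with brushes sticking up to 190 mm; loose, a bystander. Origin: centre of its underside
- bowl: olive glazed bowl, 120 mm across, 50 mm tall; loose, a bystander. Origin: centre of its underside
- mug: white mug, 80 mm across, 90 mm tall, handle to its +y; loose, a bystander. Origin: centre of its underside
- tile_pile: pile of four bare terracotta tiles, 100 x 100 mm, 36 mm high; loose, a bystander. Origin: centre of its underside
Not all that is in view belongs to the job. Leave any black look-alike of the arched alone.

How it is judged (in metres and radians):
At the end, for the whole second after the job is handed in: Every square tile in front of the arched tile leans forward by at least 8 degrees; the arched tile and every square tile behind it lean back by at least 8 degrees; each tile still stands in its own groove (lower edge within 30 mm of its start and no higher than 22 mm), at rest (((x of tile_a in the frame of arched below 0 m and angle between tile_a's own x axis and vertical below 1.431 rad) or (x of tile_a in the frame of arched above 0 m and angle between tile_a's own x axis and vertical above 1.711 rad)) and ((x of tile_b in the frame of arched below 0 m and angle between tile_b's own x axis and vertical below 1.431 rad) or (x of tile_b in the frame of arched above 0 m and angle between tile_b's own x axis and vertical above 1.711 rad)) and ((x of tile_c in the frame of arched below 0 m and angle between tile_c's own x axis and vertical below 1.431 rad) or (x of tile_c in the frame of arched above 0 m and angle between tile_c's own x axis and vertical above 1.711 rad)) and angle between arched's own x axis and vertical above 1.711 rad and distance of each of tile_a, tile_b, tile_c, arched from where it was at the start of the episode below 0.03 m and height (world z) of each of tile_a, tile_b, tile_c, arched below 0.022 m and linear speed of each of tile_a, tile_b, tile_c, arched below 0.03 m/s); the robot touches nothing.
It fails at once if a tile is lifted: the middle of its lower edge more than 30 mm above the table, or carried more than 40 mm from where it stood (height (world z) of any of tile_a, tile_b, tile_c, arched above 0.03 m or distance of any of tile_a, tile_b, tile_c, arched from where it was at the start of the episode above 0.04 m).
It fails at once if two tiles knock against each other (more than 0.3 N) (contact force between tile_a and tile_b above 0.3 N or contact force between any of tile_a, tile_b and tile_c above 0.3 N or contact force between any of tile_a, tile_b, tile_c and arched above 0.3 N).
It fails at once if the arched tile, or a square tile behind it, is tipped away from its dowel (leaning back by less than 8 degrees) (angle between arched's own x axis and vertical below 1.711 rad or (x of tile_a in the frame of arched above 0 m and angle between tile_a's own x axis and vertical below 1.711 rad) or (x of tile_b in the frame of arched above 0 m and angle between tile_b's own x axis and vertical below 1.711 rad) or (x of tile_c in the frame of arched above 0 m and angle between tile_c's own x axis and vertical below 1.711 rad)).
It fails at once if a bystander is shifted by more than 30 mm or tipped (distance of any of jar_a, jar_b, jar_c, brush_pot, bowl, mug, tile_pile from where it was at the start of the episode above 0.03 m or angle between any of jar_a, jar_b, jar_c, brush_pot, bowl, mug, tile_pile's own z axis and vertical above 0.35 rad).
It also fails if it takes over 54 s, if anything falls off the work surface, if the arm or the gripper's body presses on something with over 40 N, if the wrist force passes 120 N, or if a joint passes its speed limit or range.

## Robot

A 7-joint arm with a two-finger parallel gripper is mounted at the origin on the work surface. World frame = base frame: x ahead of the robot, y to its left, z up, the work surface at z = 0. Lengths are in m, angles in degrees, forces in N, time in s.
With the tool pointing down it reaches from about 0.425 to 0.875 m from the base axis. Payload 4.7 kg.
Tool frame: the origin (TCP) lies midway between the tips of the shut fingers; the grasp point (between the pads) lies env.grip_point_offset behind it (env.grip_point_offset is the distance from the TCP to the grasp point, in m); z points along the fingers, y is the line along which they close (so a half turn about z gives the same grasp; the last joint's range is limited). The gripper opens to 87 mm and grips with 3 to 60 N. Pads are 19 mm wide; open, the fingers measure 117 mm over their backs; the gripper's body (75 mm by 190 mm) begins 51 mm behind the grasp point.
Start: joints at [76.897, 18.392, -4.016, 83.108, 1.295, 78.541, -3.26], TCP at [0.156, -0.631, 0.198] pointing down, gripper open.
Joint ranges: [-163.93, 163.93], [-17.29, 119.83], [-79.2, 71.16], [3.27, 140.29], [-89.18, 269.18], [5.43, 117.66], [-154.24, 154.24]. Speed limits (degrees/s): [147.25, 147.25, 180, 180, 180, 180, 180].

## Interface

Orientations are given as [roll, pitch, yaw] about the fixed x, y, z axes, in that order (R = Rz(yaw) Ry(pitch) Rx(roll)).
In Python, from cell import env gives the robot as it stands.
- The arm moves only by the shell command python3 -m creep 'ROWS' [FORCE]. ROWS is a JSON object of lists of equal length, an entry for each row: "translation": the shift along the tool's x, y, z in units of 0.08 m (1.0 is 0.08 m), a list of three; "turn": the turn, a rotation vector about the tool's x, y, z in units of 180 degrees (1.0 is 180 degrees), a list of three; "grip": the opening, from 0 (shut) to 1 (fully open). In form: {"translation": [[x, y, z], ...], "turn": [[ax, ay, az], ...], "grip": [grip, ...]}. A call has 1 to 5 rows; each row shifts and turns the commanded pose from where the row before left it, along the tool's axes as they then stand; what a row does not reach is not made up. A row lasts 1/8 s, in which the tool goes at most 62.5 mm and 10.7 degrees, less where a joint would pass 70% of its speed; a pose out of reach is approached as far as the arm can. A call with a number of a shift or a turn outside -1 to 1 is refused whole. A call with a gripper value outside its range is refused whole. The fingers move at their own pace and stop on an object; FORCE is the grip in N (left out, the last holds). Time passes only in rows, so rows that do not move let the fingers close. It gives the time, the measured TCP pose, the force, the opening and the grip force at its end, in the units of the state.
- env.get_obs(): the state, without advancing time (a new reading comes with each control period).
- env.read_camera(name): name is "scene" or "top" or "wrist"; returns a dict with "frame" (480x640x3 uint8, red, green, blue), "z_map" (480x640 float32, m along the optical axis (not along the pixel's ray), 0 where there is no reading), "K" (3x3 intrinsics, pixels), "rvec" (rotation vector, rad) and "tvec" (3), from world to camera coordinates, as OpenCV has them. Camera axes: x right, y down, z forward; pixel columns grow to the right and rows downward; lengths in m; the calibration is good to about 2 mm. A picture is of the moment at which its call begins.
- env.sign_off(): hands the job in; it is judged then, once.
The state is a dict: "time_s": time; "qpos": joint angles; "joint_velocities": joint speeds; "effort": joint torques, N m; "tool_pos": TCP position; "tool_rot": TCP orientation; "force": force on the tool from outside, world axes, zero at the start; "wrist_torque": the same for the moment, N m; "grip_width": finger opening in m; "grasp_force": force on a finger pad.
Only numpy, scipy, OpenCV 4.12 (cv2) and the standard library are available. Lean on these libraries where they do the work, as an engineer would, in place of code of your own. Each camera call takes 0.05 s, during which the arm holds its last target. There are 200 camera calls.

## Working session

There is one attempt and no reset: what is moved stays moved. The work goes in short steps, Python scripts to look and compute and a shell command to move; the robot and the scene stay as the last step left them, time stands still between calls to the robot, and variables do not carry over. Pictures are saved under pics/ and viewed, at most 10 in all, crops included, and the job is handed in when it is done.

```bash
mkdir -p pics; cat > h.py <<'E'
import numpy as np, cv2
from cell import env
def cam(n):
    c=env.read_camera(n); R=cv2.Rodrigues(np.array(c["rvec"],float))[0]; t=np.array(c["tvec"],float).ravel()
    z=c["z_map"]; K=np.array(c["K"]); v,u=np.mgrid[:480,:640]
    P=np.stack([(u-K[0,2])/K[0,0]*z,(v-K[1,2])/K[1,1]*z,z],-1)
    W=(P-t)@R; W[z==0]=np.nan
    return c["frame"],W
def save(n,f): cv2.imwrite(n,f[...,::-1])
E
python3 - <<'E'
from h import *
for n in("scene","top"):
    f,W=cam(n); save(f"pics/{n}.png",f); np.save(n+".npy",W)
print(env.get_obs()); print(env.grip_point_offset)
E
```

```text
{'time_s': 0.1, 'qpos': array([76.89762499, 18.43410181, -4.01480825, 83.16964517,  1.2947183 ,
       78.54018248, -3.25898728]), 'joint_velocities': array([-0.07123678, -0.10857547, -0.01367362, -0.28877139, -0.00283833,
        0.11739771, -0.03713736]), 'effort': array([-4.65205339e-04, -4.92572558e+01, -4.05943561e-01, -3.13398528e+01,
       -6.40379847e-02,  3.95157037e-02,  4.81832558e-05]), 'tool_pos': array([ 0.15607288, -0.63042015,  0.19676369]), 'tool_rot': array([-1.79901285e+02,  5.47527207e-03,  1.39122828e+01]), 'force': array([0.2331923 , 0.3223516 , 0.24297749]), 'wrist_torque': array([ 0.0585903 , -0.00134356, -0.00598087]), 'grasp_force': 0.0, 'grip_width': 0.08705294830088159}
0.0187
```

View pics/scene.png

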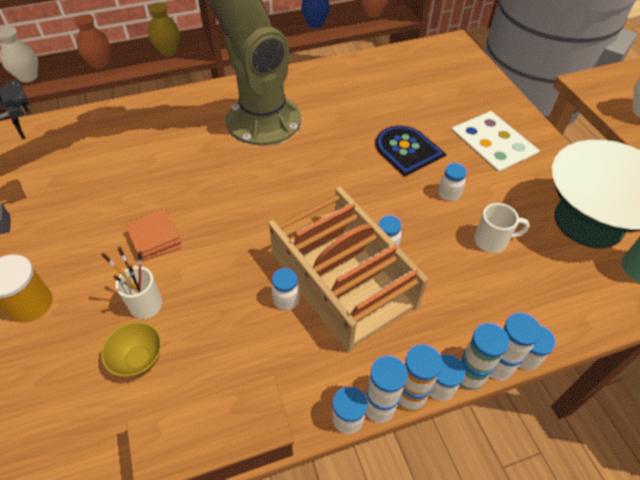

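View pics/top.png

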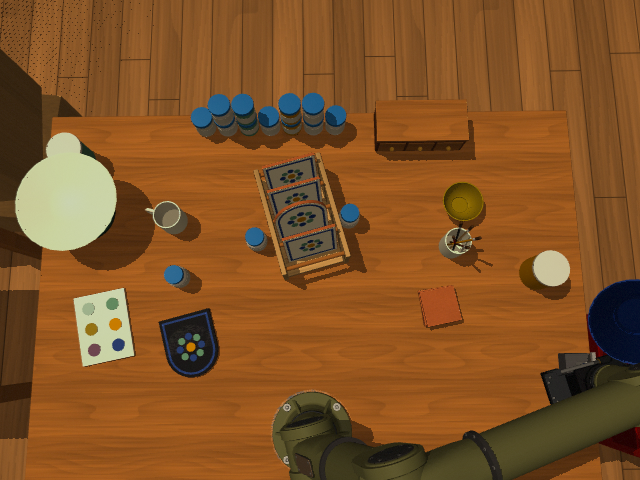

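The scene view (robot at the top) and the top view (robot at the bottom) agree. From the front, the rack holds these in the top view:
- a square tile at about (311,245)
- a round-topped tile at about (303,218)
- two squares at about (296,196) and (290,176)

The black arch flat on the table at (190,345) is the look-alike. I'll confirm with one crop and measure.

```bash
python3 - <<'E'
from h import *
f=cv2.imread("pics/top.png"); cv2.imwrite("pics/crop.png",cv2.resize(f[145:285,245:365],None,fx=4,fy=4,interpolation=cv2.INTER_CUBIC))
W=np.load("top.npy"); S=np.load("scene.npy")
reg=W[140:290,240:370].reshape(-1,3); regS=S[180:350,260:430].reshape(-1,3)
# rack: cheek tops z 0.117-0.127
for nm,r in(("top",reg),("scene",regS)):
    m=np.abs(r[:,2]-.122)<.003; p=r[m][:,:2].astype(np.float32)
    print(nm,m.sum(),cv2.minAreaRect(p))
    for lo,hi in((.150,.165),(.165,.2)):
        p=r[(r[:,2]>lo)&(r[:,2]<hi)]; print(lo,len(p)); 
        n,l=0,0
        th=np.deg2rad(0)
np.save("reg.npy",np.vstack([reg,regS]))
E
```

```text
top 891 ((0.603148341178894, 0.021645188331604004), (0.3105740249156952, 0.19569750130176544), 15.224711418151855)
0.15 913
0.165 266
scene 1530 ((0.6062667369842529, 0.023305483162403107), (0.31302380561828613, 0.1970156878232956), 15.466634750366211)
0.15 1218
0.165 404
```

View pics/crop.png

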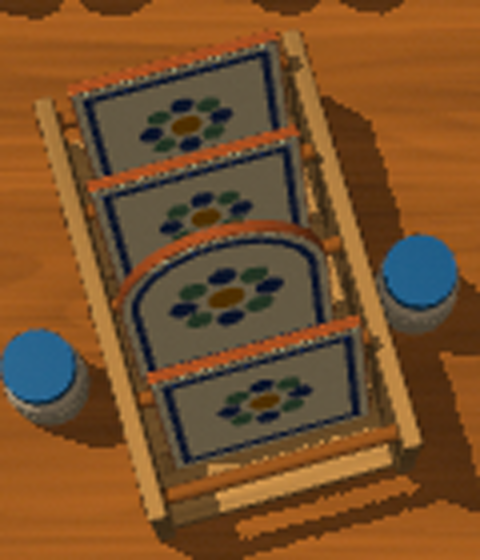

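The crop confirms it: only one square tile (top edge at crop y≈350) stands in front of the round-topped one (crest at crop y≈230), and two squares stand behind. Both views give a 312 x 196 mm rack, which fits. Next I'll work out the approach.

```bash
cat >> h.py <<'E'
C=np.array([.6047,.0225]); YAW=15.3
a=np.deg2rad(YAW); RR=np.array([[np.cos(a),-np.sin(a)],[np.sin(a),np.cos(a)]])
def rack(p): q=np.array(p,float).copy(); q[...,:2]=(q[...,:2]-C)@RR; return q
def world(x,y): return C+RR@np.array([x,y])
from scipy.spatial.transform import Rotation as Ro
def togo(x,y,z):
    o=env.get_obs(); R=Ro.from_euler("xyz",o["tool_rot"],degrees=True)
    d=np.r_[world(x,y),z]-o["tool_pos"]; T=Ro.from_euler("xyz",[180,0,YAW],degrees=True)
    print("rack pos",rack(o["tool_pos"]).round(4),"units",(R.inv().apply(d)/.08).round(3),"turn",((R.inv()*T).as_rotvec()/np.pi).round(4),"F",o["force"].round(1),"t",o["time_s"],"grip",o["grip_width"])
E
python3 - <<'E'
from h import *
W=np.load("top.npy"); S=np.load("scene.npy")
for r in(W[140:290,240:370].reshape(-1,3),S[180:350,260:430].reshape(-1,3)):
    q=rack(r)
    for lo,hi in((-.1,-.03),(-.03,.035),(.035,.1),(.1,.17)):
        s=q[(q[:,0]>lo)&(q[:,0]<hi)&(q[:,2]>.150)&(abs(q[:,1])<.09)]
        print(len(s),np.percentile(s,[2,50,98],axis=0).round(3).tolist())
print("pot world",np.nanmedian(W[235:250,445:465],axis=(0,1)), "max z", np.nanmax(W[220:265,430:490,2]))
togo(-.037,0,.34)
E
```

```text
260 [[-0.077, -0.074, 0.15], [-0.071, -0.004, 0.156], [-0.064, 0.069, 0.165]]
397 [[-0.007, -0.055, 0.151], [0.001, 0.004, 0.17], [0.013, 0.064, 0.19]]
257 [[0.063, -0.071, 0.15], [0.069, 0.002, 0.157], [0.076, 0.073, 0.164]]
265 [[0.131, -0.075, 0.151], [0.138, -0.003, 0.157], [0.146, 0.068, 0.165]]
332 [[-0.072, -0.075, 0.15], [-0.066, -0.004, 0.157], [-0.062, 0.069, 0.161]]
442 [[0.001, -0.057, 0.151], [0.009, -0.005, 0.172], [0.015, 0.06, 0.188]]
360 [[0.068, -0.071, 0.151], [0.074, -0.001, 0.157], [0.078, 0.074, 0.161]]
385 [[0.138, -0.076, 0.152], [0.143, -0.006, 0.157], [0.147, 0.069, 0.161]]
pot world [ 0.52286647 -0.41794196  0.03752198] max z 0.19804731199518658
rack pos [-0.605  -0.5114  0.1968] units [ 6.943 -6.566 -1.78 ] turn [-0.0005  0.     -0.0077] F [0.2 0.3 0.2] t 0.1 grip 0.08705294830088159
```

The tile tops are at z≈0.157, the crest is at 0.19 and the spacing is 70 mm, all as given. Now I'll lift, shut the fingers and go across above everything.

```bash
python3 -m creep '{"translation":[[0,0,-0.6],[0,0,-0.6],[0,0,-0.6],[0.42,-0.4,0],[0.42,-0.4,0]],"turn":[[0,0,-0.0077],[0,0,0],[0,0,0],[0,0,0],[0,0,0]],"grip":[0,0,0,0,0]}'; python3 -m creep '{"translation":[[0.42,-0.4,0],[0.42,-0.4,0],[0.42,-0.4,0],[0.42,-0.4,0],[0.42,-0.4,0]],"turn":[[0,0,0],[0,0,0],[0,0,0],[0,0,0],[0,0,0]],"grip":[0,0,0,0,0]}'; python3 -c "
from h import *
togo(-.037,0,.34)"
```

```text
time_s: 0.72
tool_pos: [0.2046, -0.5509, 0.3417]
tool_rot: [180.0, -0.0, 15.2]
force: [-0.4, 0.0, -0.9]
grip_width: 0.0453
grasp_force: 0.0
time_s: 1.35
tool_pos: [0.3245, -0.3512, 0.3414]
tool_rot: [-180.0, 0.0, 15.3]
force: [1.4, -0.5, 0.3]
grip_width: 0.0015
grasp_force: 0.0
rack pos [-0.3689 -0.2866  0.3414] units [ 4.148 -3.582  0.017] turn [-0.0001  0.0001 -0.    ] F [ 1.4 -0.5  0.3] t 1.35 grip 0.0015259165807480766
```

```bash
for i in 1 ; do python3 -m creep '{"translation":[[0.42,-0.36,0],[0.42,-0.36,0],[0.42,-0.36,0],[0.42,-0.36,0],[0.42,-0.36,0]],"turn":[[0,0,0],[0,0,0],[0,0,0],[0,0,0],[0,0,0]],"grip":[0,0,0,0,0]}'; python3 -m creep '{"translation":[[0.42,-0.36,0],[0.42,-0.36,0],[0.42,-0.36,0],[0.42,-0.36,0],[0,0,0]],"turn":[[0,0,0],[0,0,0],[0,0,0],[0,0,0],[0,0,0]],"grip":[0,0,0,0,0]}'; done; python3 -c "
from h import *
togo(-.037,0,.34)"
```

```text
time_s: 1.98
tool_pos: [0.4485, -0.1683, 0.3414]
tool_rot: [180.0, 0.0, 15.3]
force: [1.0, -0.3, -0.5]
grip_width: 0.0005
grasp_force: 0.0
time_s: 2.6
tool_pos: [0.5479, -0.0186, 0.341]
tool_rot: [-179.8, 0.0, 15.7]
force: [0.3, -0.2, -0.2]
grip_width: 0.0005
grasp_force: 0.0
rack pos [-0.0657 -0.0247  0.341 ] units [ 0.361 -0.306  0.013] turn [-0.0009  0.0001  0.0023] F [ 0.3 -0.2 -0.2] t 2.6 grip 0.0005396237128518832
```

```bash
python3 -m creep '{"translation":[[0.36,-0.3,0],[0,0,0],[0,0,0.4],[0,0,0.4],[0,0,0]],"turn":[[0,0,0.0023],[0,0,0],[0,0,0],[0,0,0],[0,0,0]],"grip":[0,0,0,0,0]}'; python3 -c "
from h import *
togo(-.037,0,.135)
f,W=cam('scene'); save('pics/s2.png',cv2.resize(f[120:360,220:480],None,fx=2.4,fy=2.4))"
```

```text
time_s: 3.22
tool_pos: [0.5667, 0.0054, 0.2754]
tool_rot: [-180.0, 0.3, 14.8]
force: [-0.4, -0.7, 0.9]
grip_width: 0.0005
grasp_force: 0.0
rack pos [-0.0412 -0.0065  0.2754] units [ 0.061 -0.081  1.755] turn [-0.      0.0017 -0.003 ] F [-0.4 -0.7  0.9] t 3.225 grip 0.0005436692663538118
```

View pics/s2.png

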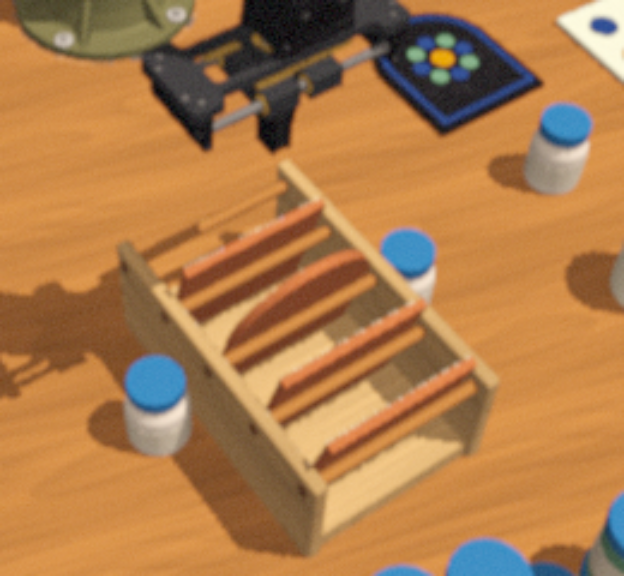

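The fingers hang shut in front of and above the tiles, with the tip at about (275,145) in the crop. Nothing has been disturbed. I'll correct the position and descend into the 60 mm gap in two stages.

```bash
python3 -m creep '{"translation":[[0.06,-0.08,0],[0,0,0.4],[0,0,0.4],[0,0,0],[0,0,0]],"turn":[[0,0.0017,-0.003],[0,0,0],[0,0,0],[0,0,0],[0,0,0]],"grip":[0,0,0,0,0]}'; python3 -c "
from h import *
togo(-.037,0,.135)"
```

```text
time_s: 3.9
tool_pos: [0.5733, 0.0157, 0.2158]
tool_rot: [180.0, -0.5, 15.4]
force: [0.2, 0.8, -0.4]
grip_width: 0.0006
grasp_force: 0.0
rack pos [-0.0321  0.0017  0.2158] units [-0.069  0.02   1.01 ] turn [ 0.0002 -0.0026  0.0008] F [ 0.2  0.8 -0.4] t 3.9 grip 0.0005596218404663464
```

```bash
python3 -m creep '{"translation":[[-0.07,0,0],[0,0,0.25],[0,0,0.25],[0,0,0],[0,0,0]],"turn":[[0,0,0],[0,0,0],[0,0,0],[0,0,0],[0,0,0]],"grip":[0,0,0,0,0]}'; python3 -c "
from h import *
togo(-.037,0,.135)"
```

```text
time_s: 4.53
tool_pos: [0.5669, 0.0139, 0.1735]
tool_rot: [-180.0, -0.3, 15.4]
force: [0.2, 0.0, -0.3]
grip_width: 0.0002
grasp_force: 0.0
rack pos [-0.0387  0.0017  0.1735] units [0.019 0.021 0.481] turn [-0.0001 -0.0016  0.0007] F [ 0.2  0.  -0.3] t 4.525 grip 0.00019022114367479702
```

```bash
python3 -m creep '{"translation":[[0,0,0.16],[0,0,0.16],[0,0,0.16],[0,0,0],[0,0,0]],"turn":[[0,0,0],[0,0,0],[0,0,0],[0,0,0],[0,0,0]],"grip":[0,0,0,0,0]}'; python3 -c "
from h import *
togo(-.085,0,.135)"
```

```text
time_s: 5.15
tool_pos: [0.5673, 0.0139, 0.1354]
tool_rot: [-180.0, -0.3, 15.4]
force: [0.7, 0.6, 0.0]
grip_width: 0.0006
grasp_force: 0.0
rack pos [-0.0384  0.0016  0.1354] units [-0.583  0.019  0.002] turn [-0.     -0.0018  0.0007] F [0.7 0.6 0. ] t 5.15 grip 0.0005569199457609537
```

The tips are in the gap with no contact. I'll push slowly towards the rack's front.

```bash
python3 -m creep '{"translation":[[-0.08,0,0],[-0.08,0,0],[-0.08,0,0],[-0.08,0,0],[-0.08,0,0]],"turn":[[0,0,0],[0,0,0],[0,0,0],[0,0,0],[0,0,0]],"grip":[0,0,0,0,0]}';  python3 -m creep '{"translation":[[-0.06,0,0],[-0.06,0,0],[-0.06,0,0],[-0.06,0,0],[0,0,0]],"turn":[[0,0,0],[0,0,0],[0,0,0],[0,0,0],[0,0,0]],"grip":[0,0,0,0,0]}'; python3 -c "
from h import *
togo(-.11,0,.135)"
```

```text
time_s: 5.78
tool_pos: [0.5358, 0.0051, 0.1352]
tool_rot: [180.0, -0.3, 15.4]
force: [0.1, 1.2, -0.1]
grip_width: 0.001
grasp_force: 0.0
time_s: 6.4
tool_pos: [0.5175, 0.0, 0.135]
tool_rot: [180.0, -0.3, 15.4]
force: [0.6, -0.5, 0.8]
grip_width: 0.0004
grasp_force: 0.0
rack pos [-0.0901  0.0013  0.135 ] units [-0.249  0.016 -0.001] turn [ 0.0001 -0.0016  0.0006] F [ 0.6 -0.5  0.8] t 6.4 grip 0.00040862833439006936
```

```bash
python3 -m creep '{"translation":[[-0.05,0,0],[-0.05,0,0],[-0.05,0,0],[-0.05,0,0],[-0.05,0,0]],"turn":[[0,0,0],[0,0,0],[0,0,0],[0,0,0],[0,0,0]],"grip":[0,0,0,0,0]}';  python3 -c "
from h import *
togo(-.085,0,.135)
f,W=cam('scene'); save('pics/s3.png',cv2.resize(f[120:360,220:480],None,fx=2.4,fy=2.4))"
```

```text
time_s: 7.02
tool_pos: [0.4982, -0.0052, 0.1349]
tool_rot: [180.0, -0.3, 15.4]
force: [0.1, 0.3, -0.4]
grip_width: 0.0004
grasp_force: 0.0
rack pos [-0.11    0.0014  0.1349] units [0.313 0.018 0.001] turn [ 0.     -0.0017  0.0007] F [ 0.1  0.3 -0.4] t 7.025 grip 0.000414229798849724
```

View pics/s3.png

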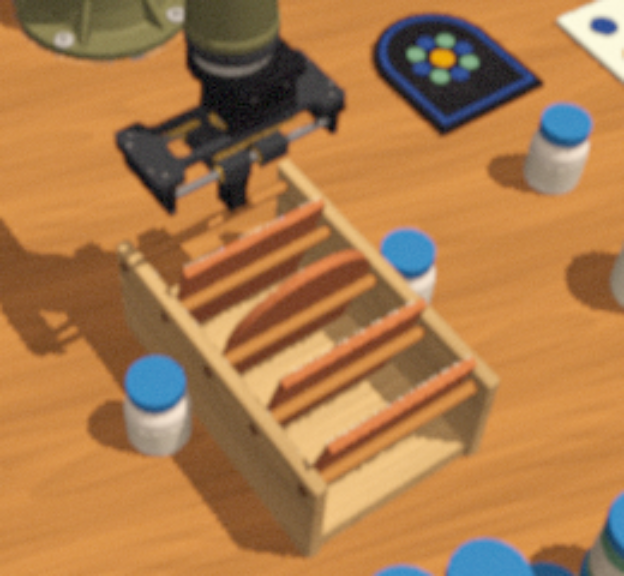

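The front tile hasn't moved, and the fingertip at crop (235,205) is in front of it. So the reported tool position and the images disagree. I'll compare the fingertip seen by the camera with the reported TCP.

```bash
python3 - <<'E'
from h import *
o=env.get_obs()
for n in("scene","top"):
    c=env.read_camera(n); p,_=cv2.projectPoints(np.array([o["tool_pos"]]),c["rvec"],c["tvec"],c["K"],None); print(n,"TCP px",p.ravel(),c["tvec"].ravel() if hasattr(c["tvec"],'ravel') else c["tvec"])
    if n=="scene": print("crop px",(p.ravel()-[220,120])*2.4)
    f,W=cam(n); 
    if n=="scene":
        print([W[int(y/2.4)+120,int(x/2.4)+220].round(3).tolist() for x,y in((235,203),(236,195),(233,185),(255,250),(600,20))])
    else: save("pics/t3.png",cv2.resize(f[140:300,240:370],None,fx=3.7,fy=3.7))
E
```

```text
scene TCP px [315.73778828 210.8857192 ] [-0.1542309  -0.35233103  1.54719586]
crop px [229.77069188 218.12572609]
[[0.508, -0.006, 0.17], [0.51, -0.004, 0.18], [0.506, -0.005, 0.189], [0.538, 0.005, 0.132], [0.24, 0.554, 0.01]]
top TCP px [310.98267735 248.52130681] [-0.00557931  0.52746711  1.56082595]
```

View pics/t3.png

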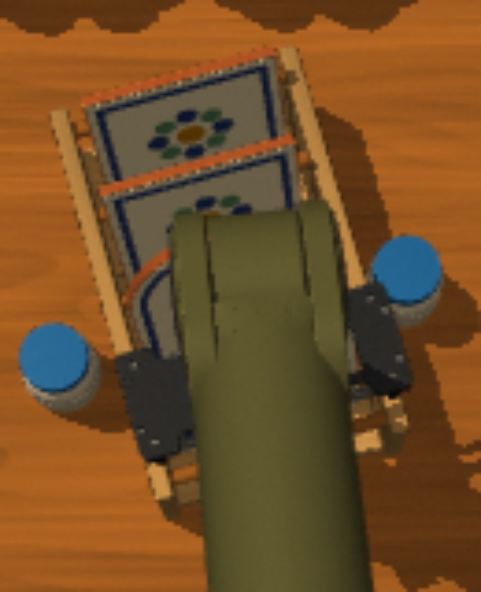

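```bash
python3 - <<'E'
from h import *
f,W=cam("scene"); o=env.get_obs(); print(o["tool_pos"],o["grip_width"])
q=rack(W); t=rack(o["tool_pos"])
m=(abs(q[...,0]-t[0])<.03)&(abs(q[...,1]-t[1])<.03)&(q[...,2]>.115)&(q[...,2]<.24)
for z in np.arange(.115,.24,.006):
    s=q[m&(abs(q[...,2]-z)<.003)]
    if len(s): print(round(z,3),len(s),s[:,0].min().round(3),s[:,0].max().round(3),s[:,1].min().round(3),s[:,1].max().round(3))
m=(q[...,2]>.150)&(q[...,2]<.165)&(q[...,0]<-.05)&(q[...,0]>-.085)&(abs(q[...,1])<.085)
print("tile top",np.percentile(q[m],[2,50,98],axis=0).round(3))
m=(abs(q[...,0]-t[0])<.05)&(abs(q[...,1]-t[1])>.03)&(abs(q[...,1]-t[1])<.1)&(q[...,2]>.17)&(q[...,2]<.4)
print("body z",np.percentile(q[m][:,2],[0,1,5,20,50]))
E
```

```text
[ 0.49858014 -0.00505189  0.13495899] 0.00048603535459555827
0.157 4 -0.115 -0.1 -0.006 0.004
0.163 20 -0.122 -0.098 -0.007 0.01
0.169 25 -0.12 -0.098 -0.008 0.009
0.175 20 -0.121 -0.097 -0.008 0.01
0.181 25 -0.121 -0.097 -0.009 0.01
0.187 21 -0.118 -0.097 -0.009 0.013
0.193 18 -0.103 -0.097 -0.009 0.017
0.199 9 -0.101 -0.097 -0.01 0.011
0.211 2 -0.1 -0.099 0.017 0.018
0.235 3 -0.099 -0.093 0.007 0.009
tile top [[-0.072 -0.075  0.151]
 [-0.066 -0.006  0.157]
 [-0.062  0.07   0.161]]
body z [0.22813849 0.23199554 0.23896628 0.25304504 0.27131616]
```

The cameras put the fingertips at z≈0.158 and the gripper body's bottom at ≈0.228, about 23 mm higher than the reported pose implies. x and y agree. The fingers therefore passed just over the tile without touching it. I'll raise, go back behind the tile and check the tips by camera there.

```bash
python3 -m creep '{"translation":[[0,0,-0.25],[0,0,-0.25],[0.3,0,0],[0.3,0,0],[0.3,0,0]],"turn":[[0,0,0],[0,0,0],[0,0,0],[0,0,0],[0,0,0]],"grip":[0,0,0,0,0]}'; python3 -m creep '{"translation":[[0,0,0],[0,0,0],[0,0,0.2],[0,0,0],[0,0,0]],"turn":[[0,0,0],[0,0,0],[0,0,0],[0,0,0],[0,0,0]],"grip":[0,0,0,0,0]}'; cat >> h.py <<'E'
def tip():
    f,W=cam("scene"); o=env.get_obs(); q=rack(W); t=rack(o["tool_pos"]); print("rep",t.round(4),"F",o["force"].round(1),o["time_s"])
    dark=f.max(-1)<75
    m=dark&(abs(q[...,0]-t[0])<.025)&(abs(q[...,1]-t[1])<.025)&(q[...,2]>t[2]-.01)&(q[...,2]<t[2]+.06)
    s=q[m]; print("tip",len(s),np.percentile(s,[3,50,97],axis=0).round(3).tolist())
    for a,lo,hi in(("front",-.16,-.05),("arch",-.03,.03)):
        m=~dark&(q[...,2]>.150)&(q[...,2]<.195)&(q[...,0]<hi)&(q[...,0]>lo)&(abs(q[...,1])<.085)
        if m.any(): print(a,m.sum(),np.percentile(q[m],[2,50,98],axis=0).round(3).tolist())
E
python3 -c "
from h import *
tip(); togo(-.037,0,.11)"
```

```text
time_s: 7.95
tool_pos: [0.5686, 0.014, 0.1753]
tool_rot: [180.0, -0.3, 15.4]
force: [-0.6, 0.6, 0.6]
grip_width: 0.0006
grasp_force: 0.0
time_s: 8.57
tool_pos: [0.5673, 0.0138, 0.1591]
tool_rot: [180.0, -0.3, 15.4]
force: [-0.0, 0.4, 0.3]
grip_width: 0.0003
grasp_force: 0.0
rep [-0.038   0.0014  0.1594] F [ 0.1 -0.2  0.4] 8.625
tip 120 [[-0.043, -0.009, 0.184], [-0.029, -0.003, 0.201], [-0.027, 0.01, 0.218]]
front 238 [[-0.072, -0.076, 0.151], [-0.065, -0.023, 0.157], [-0.062, 0.07, 0.161]]
arch 450 [[0.0, -0.057, 0.151], [0.009, -0.004, 0.173], [0.015, 0.059, 0.188]]
rack pos [-0.038   0.0014  0.1594] units [0.009 0.017 0.618] turn [ 0.0001 -0.0017  0.0006] F [ 0.1 -0.2  0.4] t 8.625 grip 0.0003918560204230373
```

The bias is confirmed at about +23 mm (tips at z≈0.182). The tip is centred in the gap, spanning x≈-0.046 to -0.027. Descending to a reported 0.110 puts the tips at about 0.133.

```bash
python3 -m creep '{"translation":[[0,0,0.16],[0,0,0.16],[0,0,0.15],[0,0,0.14],[0,0,0]],"turn":[[0,0,0],[0,0,0],[0,0,0],[0,0,0],[0,0,0]],"grip":[0,0,0,0,0]}'; python3 -m creep '{"translation":[[0,0,0],[-0.06,0,0],[-0.06,0,0],[-0.06,0,0],[-0.06,0,0]],"turn":[[0,0,0],[0,0,0],[0,0,0],[0,0,0],[0,0,0]],"grip":[0,0,0,0,0]}'; python3 -c "
from h import *
tip()"
```

```text
time_s: 9.25
tool_pos: [0.5671, 0.0141, 0.1092]
tool_rot: [-180.0, -0.2, 15.4]
force: [-0.3, -0.5, -0.1]
grip_width: 0.0003
grasp_force: 0.0
time_s: 9.88
tool_pos: [0.5493, 0.0088, 0.1106]
tool_rot: [180.0, -0.3, 15.4]
force: [-0.3, -1.1, 0.6]
grip_width: 0.0001
grasp_force: 0.2
rep [-0.0577  0.0014  0.1105] F [ 0.4 -0.3  0.5] 9.925
tip 102 [[-0.065, -0.008, 0.139], [-0.048, -0.004, 0.152], [-0.045, 0.01, 0.168]]
front 52 [[-0.078, -0.077, 0.151], [-0.073, -0.068, 0.158], [-0.062, -0.008, 0.163]]
arch 450 [[0.001, -0.057, 0.151], [0.008, -0.005, 0.171], [0.014, 0.059, 0.187]]
```

The tile is in contact and moving. I'll carry on slowly past upright.

```bash
python3 -m creep '{"translation":[[-0.06,0,0],[-0.06,0,0],[-0.06,0,0],[-0.06,0,0],[-0.06,0,0]],"turn":[[0,0,0],[0,0,0],[0,0,0],[0,0,0],[0,0,0]],"grip":[0,0,0,0,0]}'; python3 -m creep '{"translation":[[-0.05,0,0],[-0.05,0,0],[-0.05,0,0],[0,0,0],[0,0,0]],"turn":[[0,0,0],[0,0,0],[0,0,0],[0,0,0],[0,0,0]],"grip":[0,0,0,0,0]}'; python3 -c "
from h import *
tip()"
```

```text
time_s: 10.55
tool_pos: [0.5259, 0.0025, 0.1102]
tool_rot: [180.0, -0.3, 15.4]
force: [-0.4, -0.5, 0.1]
grip_width: 0.0007
grasp_force: 0.0
time_s: 11.18
tool_pos: [0.5149, -0.0006, 0.1103]
tool_rot: [180.0, -0.3, 15.4]
force: [-0.7, 0.0, -0.3]
grip_width: 0.0003
grasp_force: 0.0
rep [-0.0927  0.0015  0.1102] F [-0.1 -0.8  0.3] 11.225
tip 101 [[-0.1, -0.008, 0.139], [-0.083, -0.003, 0.152], [-0.081, 0.01, 0.168]]
front 51 [[-0.147, -0.077, 0.151], [-0.139, -0.068, 0.156], [-0.082, 0.012, 0.163]]
arch 445 [[-0.001, -0.057, 0.151], [0.009, -0.004, 0.172], [0.015, 0.058, 0.188]]
```

The tile's top edge is now at rack x≈-0.14, leaning on the front dowel. I'll back off, lift clear and look.

```bash
python3 -m creep '{"translation":[[0.15,0,0],[0.15,0,0],[0,0,-0.3],[0,0,-0.5],[0,0,-0.5]],"turn":[[0,0,0],[0,0,0],[0,0,0],[0,0,0],[0,0,0]],"grip":[0,0,0,0,0]}'; python3 -m creep '{"translation":[[0,0,-0.5],[0,0,-0.5],[0,0,-0.3],[0,0,0],[0,0,0]],"turn":[[0,0,0],[0,0,0],[0,0,0],[0,0,0],[0,0,0]],"grip":[0,0,0,0,0]}'; python3 -c "
from h import *
f,W=cam('scene'); save('pics/s4.png',cv2.resize(f[120:360,220:480],None,fx=2.4,fy=2.4)); q=rack(W)
for lo,hi in((-.17,-.05),(-.03,.03),(.05,.1),(.12,.16)):
    s=q[(q[...,0]>lo)&(q[...,0]<hi)&(q[...,2]>.150)&(q[...,2]<.2)&(abs(q[...,1])<.085)]; print(len(s),np.percentile(s,[2,50,98],axis=0).round(3).tolist())
print(env.get_obs()['tool_pos'],env.get_obs()['force'])"
```

```text
time_s: 11.85
tool_pos: [0.538, 0.0061, 0.2153]
tool_rot: [-179.9, -0.3, 15.5]
force: [1.4, -0.2, 0.7]
grip_width: 0.0004
grasp_force: 0.0
time_s: 12.48
tool_pos: [0.5368, 0.0056, 0.3172]
tool_rot: [-180.0, -0.2, 15.4]
force: [-0.5, -0.3, 0.3]
grip_width: 0.0006
grasp_force: 0.0
370 [[-0.147, -0.074, 0.15], [-0.139, -0.004, 0.156], [-0.135, 0.07, 0.161]]
441 [[0.0, -0.057, 0.151], [0.009, -0.004, 0.171], [0.015, 0.059, 0.188]]
365 [[0.068, -0.07, 0.151], [0.074, -0.001, 0.157], [0.078, 0.074, 0.161]]
392 [[0.138, -0.077, 0.15], [0.144, -0.008, 0.157], [0.148, 0.069, 0.161]]
[0.53652858 0.00557488 0.31692584] [0.73608762 0.24050058 0.81103261]
```

View pics/s4.png

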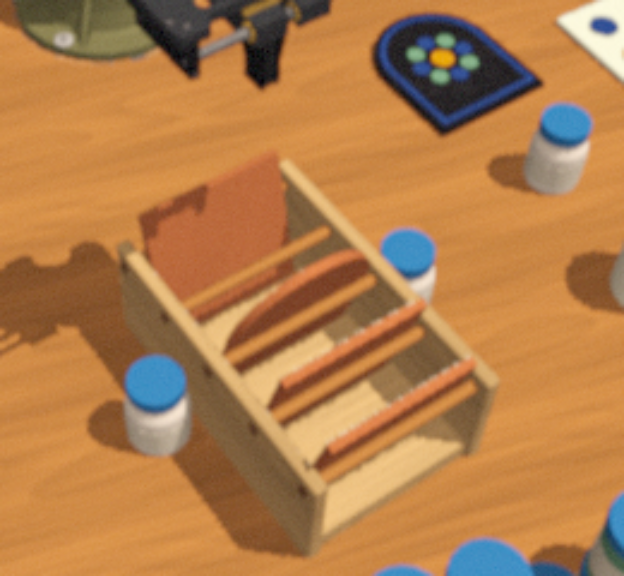

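The front tile leans forward on the front dowel, with its terracotta back showing at crop (215,235). The arched tile and the two squares behind it haven't moved, the jars are in place and the gripper is clear.

```bash
python3 -c "
from cell import env
print(env.sign_off())"
```

```text
the job is handed in; nothing more can be done
None
```

The one square tile in front of the round-topped tile now leans forward on the front dowel, everything else looked unmoved in the last picture, and I handed the job in at about 12.5 s (no verdict was returned); the first push missed because the tool's reported height was about 23 mm too low, so I corrected it from the camera and pushed again.

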